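# Put the loupe away in its latch case

## Task

Put the bench loupe away: press the thumb latch of the loupe case gently so that its sprung lid pops open, set the loupe upright and fully home in the round seat inside (do not drop it), let go, then push the lid down until it snaps shut and stays shut. Feel for the contact and do not lean hard on the latch or the lid, and leave the other things on the bench where they are.

Things in the scene. Friction and masses are not known exactly. Their poses are not given: they have to be found in the camera images.
- stand: Fixed plywood slab 125 x 130 x 16 mm under the loupe case. Origin on the bench, below the case's centre; x from the case's front (latch) to its back (hinge), y along its width. The case is fixed on a plinth of unmeasured height that differs from start to start: its underside is H = 16 to 42 mm above the bench (feel for it at the latch). Heights marked H+ below are above the bench.
- seat_below (a point): Point on the bench below the centre of the case's round seat (the stand's origin), axes as the stand. Case base: dark wood, 95 (x) x 90 (y) mm, flat top (rim) at H+30 mm; in its middle the seat, 37 mm wide, 9 mm deep. Shut, a hollow aluminium lid 95 x 90 x 31 mm covers it, its top at H+61 mm.
- hinge_below (a point): Point on the bench below the lid's hinge line, 47.5 mm behind the seat's centre; the hinge runs along the stand's y at height H+30 mm. The lid reaches 95 mm from it towards the front, with a catch bar 6.5 mm in front of the lid that the latch's steel hook holds down.
- lid (a joint): Opening angle of the lid, rad: 0 shut, 1.75 popped open (leans slightly back, front edge 95 mm above the rim). A weak spring (about 1 N at the front edge) throws and keeps it open. Push it over from behind (+x) and down, following its outer face with a fingertip. Near shut it takes 7 to 12 N down on the top, within 20 mm of the front edge, to snap past the hook to its stop. Over 30 N is too much.
- thumb_pad_below (a point): Point on the bench below the middle of the latch's thumb pad, 85.5 mm in front of the seat's centre. The pad: level steel tongue 28 (x) x 32 (y) mm, top at H+20 mm. Press straight down: yields from 2.5 N, frees the lid after 2 to 6 mm at 3 to 6 N, stops after 8 mm at 7 N. Over 20 N is too much. The hook's upright rises 23 mm behind the pad's middle and swings 10 mm forward as it is pressed.
- loupe_center (a point): Centre of the loose loupe: black cylinder 34 mm wide, 34 mm high, about 50 g, steel ring, glass on top; stands upright on the bench; z is its axis. Seated, it rises 25 mm above the rim; the lid clears it by 3 mm and cannot shut if it is not seated. Grip its upper 20 mm so fingertips clear the base, fingers apart along the stand's y (the open lid stands behind).
- glue: Bystander: white-capped bottle 44 mm in diameter, 120 mm high. Origin at its foot.
- jar: Bystander: jar 60 mm in diameter, 60 mm high. Origin at its foot.
- driver: Bystander: screwdriver lying down.
- brush: Bystander: brush lying down.
- tape: Bystander: cardboard ring 64 mm in diameter, 22 mm high.
- cup: Bystander: steel cup 70 mm in diameter, 80 mm high.
- offcut: Bystander: wooden offcut 70 x 30 x 18 mm.
Not all that is in view belongs to the job. What is meant by the stand is not blue, green or purple, and is the smaller of those in its own colour.

How it is judged:
On the way, in this order (a step that is already met when the one before it is completed fails the run):
1. the lid has popped open (value of joint lid above 1.5 rad), for 0.2 s.
2. the loupe stands upright in the seat of the open case, let go (horizontal distance between loupe_center and stand below 0.004 m and angle between loupe_center's own z axis and vertical below 0.1 rad and height (world z) of loupe_center below 0.083 m and contact force between loupe and the fingers below 0.05 N and value of joint lid above 1.2 rad), for 0.2 s.
At the end, for the whole second after the job is handed in: the lid is shut (within 0.04 rad) and stays shut by itself, and the loupe stands upright (within 0.1 rad) and still inside, in its seat (centre within 4 mm of the seat's) (value of joint lid below 0.04 rad and horizontal distance between loupe_center and stand below 0.004 m and angle between loupe_center's own z axis and vertical below 0.1 rad and linear speed of loupe below 0.02 m/s); the robot touches nothing.
It fails at once if the latch is pressed with more than 20 N (contact force between latch and the fingers above 20 N or contact force between latch and the arm above 20 N).
It fails at once if the lid is pressed with more than 30 N (contact force between lid and the fingers above 30 N or contact force between lid and the arm above 30 N).
It fails at once if the loupe is dropped or thrown (faster than 0.6 m/s out of the fingers) (linear speed of loupe above 0.6 m/s and contact force between loupe and the fingers below 0.01 N).
It fails at once if a bystander is moved by more than 20 mm (distance of any of glue, jar, driver, brush, tape, cup, offcut from where it was at the start of the episode above 0.02 m).
It also fails if it takes over 67 s, if anything falls off the work surface, if the arm or the gripper's body presses on something with over 40 N, if the wrist force passes 120 N, or if a joint passes its speed limit or range.

## Robot

A 7-joint arm with a two-finger parallel gripper is mounted at the origin on the work surface. World frame = base frame: x ahead of the robot, y to its left, z up, the work surface at z = 0. Lengths are in m, angles in rad, forces in N, time in s.
With the tool pointing down it reaches from about 0.4 to 0.9 m from the base axis. Payload 5.6 kg.
Tool frame: the origin (TCP) lies midway between the tips of the shut fingers; the grasp point (between the pads) lies 19 mm behind it; z points along the fingers, y is the line along which they close (so a half turn about z gives the same grasp; the last joint's range is limited). The gripper opens to 92 mm and grips with 3 to 60 N. Pads are 20 mm wide; open, the fingers measure 128 mm over their backs; the gripper's body (75 mm by 189 mm) begins 69 mm behind the grasp point.
Start: joints at [-0.043, 0.468, -0.012, 1.603, 0.006, 1.071, -0.056], TCP at [0.65, -0, 0.215] pointing down, gripper open.
Joint ranges: [-2.53, 2.53], [-0.31, 2.02], [-1.57, 1.55], [0.28, 2.44], [-1.29, 4.43], [0.15, 1.84], [-2.92, 2.92]. Speed limits (rad/s): [2.57, 2.57, 3.14, 3.14, 3.14, 3.14, 3.14].

## Interface

Orientations are given as a 3x3 rotation matrix whose columns are the frame's x, y, z axes.
In Python, from station import env, effector, solver, viewer, workorder, search_frame, tip_of gives the robot as it stands. Calls block until the motion is done:
- env.reach(position, orientation): joint-space move of the TCP to a pose.
- env.movel(position, frame=None, rate=0.15): straight line of the TCP; frame=None keeps the orientation; rate is the mean speed in m/s.
- env.goto_joints(angles): joint-space move.
- effector.release() and effector.grasp(squeeze=None): open the fingers fully, or close them until they stop; squeeze is the grip in N (None keeps the last).
- env.pause(seconds).
- solver.inverse_kinematics(position, orientation): joint angles nearest the present ones, or None.
- env.sense(): the state.
- viewer.read_camera(name): name is "scene" or "side" or "wrist"; returns (picture, depth): 420x560x3 uint8, red, green, blue; 420x560 float32, m along the optical axis (not along the pixel's ray), 0 where there is no reading.
- viewer.camera_info(name): a dict with "intrinsics" (3x3 intrinsics, pixels), "dist_coeffs" ([k1, k2, p1, p2, k3] as OpenCV has them; the pictures are not rectified), "eye" and "rotation" of the camera in the world; the wrist camera has in their place "T_tool_cam" (4x4, takes a point from camera to tool coordinates, whose origin is the TCP and whose axes are the flange's). Camera axes: x right, y up, looking along -z (the intrinsics and any distortion apply to the point x, -y, -z); pixel columns grow to the right and rows downward; lengths in m; the calibration is good to about 2 mm. A picture is of the moment at which its call begins: read the wrist's pose just before it. camera_info takes no time and is no camera call.
A pose or a line that the arm cannot do raises env.PlanningError and nothing moves.
- workorder.finish_job(): hands the job in; it is judged then, once.
Trained networks look in the newest picture that a camera, given by its name, has taken for a name from the list of things; names that differ only in an ending like _2 or _b are one class to them, and where a whole thing is asked for, a point or a joint stands for the part that bears it (a point fixed in the world has none). Each returns a list of dicts, best first, with "score" (0 to 1); they miss things now and then, are a little off and sometimes report something else, mostly with a low value. They report only what shows in the picture. A call takes as long as a camera call. They do not tell look-alikes from the thing itself.
- search_frame(camera, name): "at" ([x, y, z] in m, in world coordinates, good to about 4 mm: the middle of the surface that is visible of it).
- tip_of(camera, name): "at" ([x, y, z] in m, in world coordinates, good to about 4 mm: a listed point, or the origin of a listed thing).
The state is a dict: "t": time; "joint_positions": joint angles; "joint_velocities": joint speeds; "tau": joint torques, N m; "ee_pos": TCP position; "tcp_rot": TCP orientation; "wrist_force": force on the tool from outside, world axes, zero at the start; "moment": the same for the moment, N m; "gripper_width": finger opening in m; "grasp_force": force on a finger pad.
Only numpy, scipy, OpenCV 4.12 (cv2) and the standard library are available. Lean on these libraries where they do the work, as an engineer would, in place of code of your own. Each camera call takes 0.05 s, during which the arm holds its last target. There are 200 camera calls.

## Working session

There is one attempt and no reset: what is moved stays moved. The work goes in short steps, each a Python script; the robot and the scene stay as the last script left them, time stands still between calls to the robot, and variables do not carry over. Pictures are saved under pics/ and viewed, at most 10 in all, crops included, and the job is handed in when it is done.

```bash
mkdir -p pics; ls
cat > h.py <<'E'
import numpy as np, cv2
from station import env, effector, solver, viewer, workorder, search_frame, tip_of
def world(cam,depth,uv,info=None):
    i=info or viewer.camera_info(cam); K=np.array(i["intrinsics"]); 
    uv=np.atleast_2d(uv).astype(float)
    n=cv2.undistortPoints(uv[:,None],K,np.array(i["dist_coeffs"],float))[:,0]
    d=depth[uv[:,1].astype(int),uv[:,0].astype(int)]
    p=np.c_[n[:,0]*d,-n[:,1]*d,-d]
    return p@np.array(i["rotation"]).T+np.array(i["eye"])
def save(n,p): cv2.imwrite(f"pics/{n}.png",cv2.cvtColor(p,cv2.COLOR_RGB2BGR))
E
python3 - <<'E'
from h import *
for c in("scene","side"):
    p,d=viewer.read_camera(c); save(c,p); np.save(c+"_d.npy",d); np.save(c+"_p.npy",p)
    print(c,viewer.camera_info(c)["eye"])
    for n in("stand","loupe_center","thumb_pad_below","hinge_below","seat_below"):
        for r in tip_of(c,n)[:4]: print(c,n,np.round(r["at"],3),round(r["score"],2))
print(env.sense()["t"])
E
python3 -c "
import cv2,numpy as np
a=cv2.imread('pics/scene.png');b=cv2.imread('pics/side.png')
cv2.imwrite('pics/both.png',cv2.resize(np.vstack([a,b]),None,fx=.71,fy=.71))"
```

```text
pics
scene [ 1.11002737 -0.48364152  1.23585485]
scene stand [ 0.366 -0.124  0.003] 0.97
scene stand [ 0.586  0.148 -0.002] 0.8
scene stand [ 0.318  0.13  -0.003] 0.64
scene stand [0.333 0.604 0.002] 0.58
scene loupe_center [ 0.529 -0.253  0.019] 0.53
scene thumb_pad_below [0.209 0.624 0.003] 0.98
scene thumb_pad_below [0.24  0.166 0.002] 0.91
scene thumb_pad_below [ 0.247 -0.088 -0.003] 0.7
scene thumb_pad_below [ 0.586  0.145 -0.   ] 0.24
scene hinge_below [0.4   0.59  0.002] 0.96
scene hinge_below [ 0.429 -0.138  0.001] 0.93
scene hinge_below [0.628 0.142 0.006] 0.7
scene hinge_below [0.369 0.116 0.005] 0.6
scene seat_below [ 0.59   0.149 -0.004] 0.97
scene seat_below [0.329 0.606 0.002] 0.9
scene seat_below [ 0.366 -0.12   0.003] 0.58
scene seat_below [0.316 0.132 0.004] 0.56
side [-0.04749982 -1.07788705  1.057344  ]
side stand [ 0.275  0.348 -0.004] 0.91
side stand [0.583 0.145 0.001] 0.84
side stand [0.332 0.606 0.004] 0.8
side stand [ 0.366 -0.121  0.003] 0.58
side loupe_center [ 0.525 -0.256  0.018] 0.58
side thumb_pad_below [ 0.241  0.166 -0.   ] 0.87
side thumb_pad_below [ 0.252 -0.086 -0.003] 0.84
side thumb_pad_below [0.213 0.629 0.001] 0.81
side thumb_pad_below [0.497 0.158 0.003] 0.79
side hinge_below [ 0.431 -0.14  -0.002] 0.93
side hinge_below [ 0.325  0.349 -0.   ] 0.88
side hinge_below [0.4   0.592 0.003] 0.84
side hinge_below [0.365 0.116 0.003] 0.59
side seat_below [0.276 0.35  0.003] 0.93
side seat_below [0.585 0.15  0.001] 0.84
side seat_below [ 0.368 -0.121 -0.   ] 0.83
side seat_below [0.318 0.129 0.003] 0.81
0.6
```

View pics/scene.png

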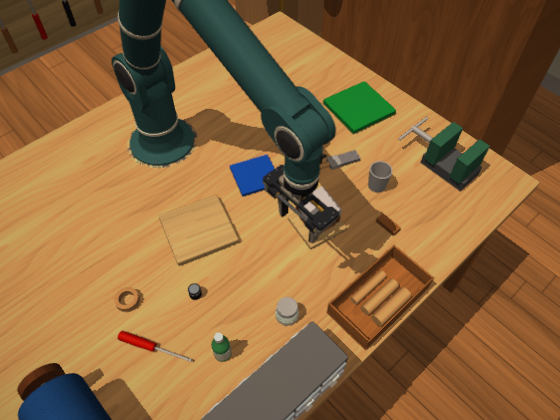

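View pics/side.png

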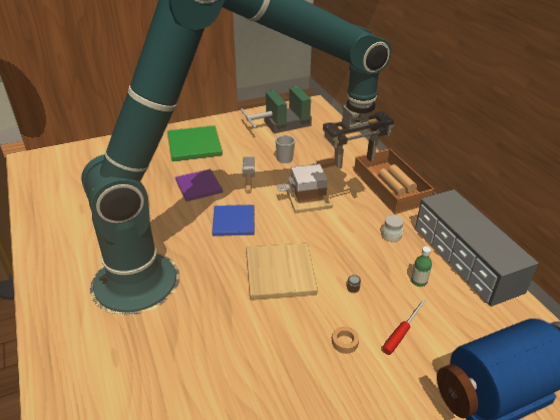

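Candidates for the stand: the large plywood square (scene 200,230; side 281,270), the blue, green and purple plates, and the small plywood slab under the case (side 310,190). The last one fits the description. I'll view it close up.

Run:
```python
from h import *
s=env.sense(); R=s["tcp_rot"]; print(np.round(R,2), np.round(viewer.camera_info("wrist")["T_tool_cam"],3))
env.reach([0.53,-0.25,0.25],R)
for n in("loupe_center",):
    p,d=viewer.read_camera("wrist"); save("w1",p)
    for r in tip_of("wrist",n)[:3]: print("wrist",n,np.round(r["at"],4),round(r["score"],2))
for c in("scene","side"):
    p,d=viewer.read_camera(c); save(c+"2",p); np.save(c+"_d.npy",d); np.save(c+"_p.npy",p)
    for n in("stand","thumb_pad_below","hinge_below","seat_below"):
        for r in tip_of(c,n)[:6]:
            a=np.array(r["at"])
            if np.linalg.norm(a[:2]-[.585,.148])<.13: print(c,n,np.round(a,4),round(r["score"],2))
    crop=p[130:240,220:380] if c=="scene" else p[140:230,250:370]
    save("crop_"+c,cv2.resize(crop,None,fx=3,fy=3))
env.reach([0.50,0.15,0.30],R)
s=env.sense()
p,d=viewer.read_camera("wrist"); save("w2",p); np.savez("w2",p=p,d=d,pos=s["ee_pos"],R=s["tcp_rot"])
for n in("stand","thumb_pad_below","hinge_below","seat_below"):
    for r in tip_of("wrist",n)[:3]: print("wrist",n,np.round(r["at"],4),round(r["score"],2))
print(env.sense()["t"],np.round(env.sense()["wrist_force"],2))
a=cv2.imread("pics/crop_scene.png");b=cv2.imread("pics/crop_side.png");w=cv2.imread("pics/w2.png")
f=lambda x,W,H:cv2.resize(x,(W,H))
cv2.imwrite("pics/m1.png",np.vstack([np.hstack([f(a,390,268),f(b,390,268)]),np.hstack([f(cv2.imread("pics/w1.png"),390,292),f(w,390,292)])]))
```

```text
[[ 0.  1.  0.]
 [ 1. -0. -0.]
 [-0.  0. -1.]] [[-0.001  0.962  0.273  0.078]
 [ 1.     0.001 -0.001  0.001]
 [-0.001  0.273 -0.962 -0.17 ]
 [ 0.     0.     0.     1.   ]]
wrist loupe_center [ 0.5278 -0.2532  0.0187] 0.62
scene stand [0.5853 0.1443 0.0018] 0.61
scene hinge_below [0.6282 0.1438 0.0028] 0.9
scene seat_below [5.881e-01 1.508e-01 2.000e-04] 0.83
side stand [0.5845 0.1469 0.0009] 0.88
side thumb_pad_below [0.4981 0.1574 0.0032] 0.65
side hinge_below [0.6272 0.1404 0.0056] 0.67
side hinge_below [ 0.5829  0.1493 -0.0007] 0.6
side seat_below [0.5818 0.1481 0.0008] 0.84
wrist stand [ 0.3661 -0.1253 -0.0029] 0.81
wrist stand [ 0.3184  0.13   -0.0015] 0.79
wrist stand [ 0.2717  0.3456 -0.0009] 0.66
wrist thumb_pad_below [0.1915 0.3454 0.0012] 0.81
wrist thumb_pad_below [0.2399 0.1596 0.0028] 0.79
wrist hinge_below [0.3232 0.3485 0.0033] 0.76
wrist hinge_below [ 0.3628  0.1175 -0.0005] 0.55
wrist seat_below [ 3.661e-01 -1.238e-01 -3.000e-04] 0.95
wrist seat_below [ 0.2755  0.345  -0.0023] 0.78
wrist seat_below [ 0.3202  0.1321 -0.0012] 0.62
4.0333 [-0.85  0.74 -0.21]
```

View pics/m1.png

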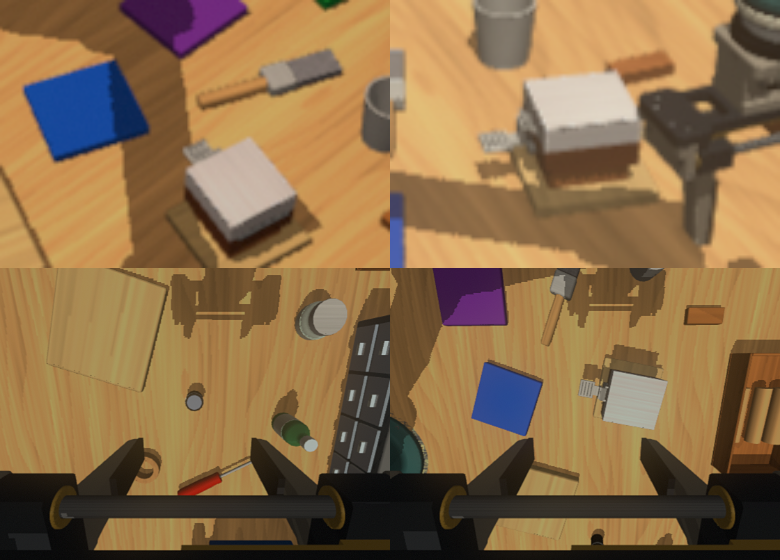

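Bottom right: white lid at (633,400), pad on its −x side at (590,390), all on the small plywood slab. It's the case I chose. Bottom left: loupe at (195,400). Next I'll fit the lid top using depth.

```bash
cat >> h.py <<'E'
def winfo(pos,R):
    i=dict(viewer.camera_info("wrist")); T=np.array(i["T_tool_cam"]); R=np.array(R)
    i["rotation"]=R@T[:3,:3]; i["eye"]=R@T[:3,3]+np.array(pos); return i
def cloud(cam,d,info=None):
    v,u=np.mgrid[0:420,0:560]; uv=np.c_[u.ravel(),v.ravel()]
    P=world(cam,d,uv,info); P[d.ravel()==0]=np.nan; return P.reshape(420,560,3)
E
python3 - <<'E'
from h import *
w=np.load("w2.npz")
for nm,P,img in(("wrist",cloud("wrist",w["d"],winfo(w["pos"],w["R"])),w["p"]),)+tuple((c,cloud(c,np.load(c+"_d.npy")),np.load(c+"_p.npy")) for c in("scene","side")):
    near=(abs(P[...,0]-.585)<.11)&(abs(P[...,1]-.148)<.09)&(P[...,2]<.13)
    z=P[...,2]; h=np.histogram(z[near],bins=np.arange(0.005,.13,.005)); print(nm,dict(zip(np.round(h[1][:-1],3),h[0])))
    top=near&(z>.07)
    zt=np.median(z[near&(z>np.nanpercentile(z[top],30))]); top=near&(abs(z-zt)<.004)
    r=cv2.minAreaRect((P[top][:,:2]*1000).astype(np.float32)); print(" top z",zt,r,top.sum())
    pad=near&(z>.03)&(z<zt-.01)&(P[...,0]<.525)
    if pad.sum(): print(" pad",pad.sum(),np.round(np.median(P[pad],0),4),np.round(P[pad].min(0),4),np.round(P[pad].max(0),4))
E
```

```text
wrist {np.float64(0.005): np.int64(18), np.float64(0.01): np.int64(235), np.float64(0.015): np.int64(1573), np.float64(0.02): np.int64(0), np.float64(0.025): np.int64(0), np.float64(0.03): np.int64(0), np.float64(0.035): np.int64(1), np.float64(0.04): np.int64(19), np.float64(0.045): np.int64(23), np.float64(0.05): np.int64(31), np.float64(0.055): np.int64(119), np.float64(0.06): np.int64(585), np.float64(0.065): np.int64(46), np.float64(0.07): np.int64(49), np.float64(0.075): np.int64(77), np.float64(0.08): np.int64(122), np.float64(0.085): np.int64(111), np.float64(0.09): np.int64(89), np.float64(0.095): np.int64(65), np.float64(0.1): np.int64(5638), np.float64(0.105): np.int64(0), np.float64(0.11): np.int64(0), np.float64(0.115): np.int64(0), np.float64(0.12): np.int64(0)}
 top z 0.10264395639327517 ((584.0184936523438, 148.64306640625), (90.2651596069336, 95.31787872314453), 78.95230102539062) 5660
 pad 662 [0.5048 0.1637 0.0614] [0.4846 0.1478 0.0578] [0.5249 0.1828 0.0922]
scene {np.float64(0.005): np.int64(102), np.float64(0.01): np.int64(281), np.float64(0.015): np.int64(376)
[... 1180 characters left out ...]
4(40), np.float64(0.05): np.int64(47), np.float64(0.055): np.int64(68), np.float64(0.06): np.int64(92), np.float64(0.065): np.int64(62), np.float64(0.07): np.int64(53), np.float64(0.075): np.int64(45), np.float64(0.08): np.int64(63), np.float64(0.085): np.int64(60), np.float64(0.09): np.int64(46), np.float64(0.095): np.int64(64), np.float64(0.1): np.int64(353), np.float64(0.105): np.int64(162), np.float64(0.11): np.int64(2), np.float64(0.115): np.int64(0), np.float64(0.12): np.int64(0)}
 top z 0.10351115611009465 ((583.9678344726562, 147.50982666015625), (97.70173645019531, 96.30181884765625), 79.15067291259766) 502
 pad 93 [0.5057 0.1601 0.0635] [0.4824 0.1461 0.0567] [0.5247 0.1843 0.0934]
```

```bash
cat >> h.py <<'E'
a=-0.193; C=np.array([.584,.1482]); H=.0415
ex=np.array([np.cos(a),np.sin(a),0]); ey=np.array([-np.sin(a),np.cos(a),0])
Rs=np.c_[-ex,ey,[0,0,-1]] if np.linalg.det(np.c_[-ex,ey,[0,0,-1]])>0 else np.c_[ex,ey,[0,0,-1]]
Rm=np.c_[-Rs[:,0],-Rs[:,1],[0,0,-1]]
def S(x,y,z): return np.r_[C,0]+ex*x+ey*y+np.array([0,0,z])
def F(): return np.array(env.sense()["wrist_force"])
E
python3 - <<'E'
from h import *
for n,R in(("Rs",Rs),("Rm",Rm)): 
    q=solver.inverse_kinematics(S(-.088,0,.1),R); print(n,np.linalg.det(R),None if q is None else np.round(q,2))
R=min((R for R in(Rs,Rm)),key=lambda R:abs(solver.inverse_kinematics(S(-.088,0,.1),R)[6]))
np.save("R.npy",R)
effector.grasp(10)
env.reach(S(-.088,0,.12),R); env.movel(S(-.088,0,.072)); env.pause(.2)
f0=F(); print("f0",f0,env.sense()["ee_pos"]); z=.072; zc=None
while z>.050:
    z-=.001; env.movel(S(-.088,0,z),rate=.03); f=(F()-f0)[2]; print(round(z,4),round(f,2),end="; ")
    if zc is None and f>1.2: zc=z
    if f>6.6 or (zc and zc-z>=.0075): break
print("zc",zc,env.sense()["t"])
env.movel(S(-.088,0,.085)); env.movel(S(-.12,0,.20),rate=.3)
P=cloud("scene",viewer.read_camera("scene")[1]); n=(abs(P[...,0]-.62)<.12)&(abs(P[...,1]-.148)<.09); print("max z",np.nanpercentile(P[...,2][n],99), env.sense()["t"])
E
```

```text
Rs 1.0 [-0.13  0.44 -0.31  1.98  0.19  0.75  0.82]
Rm 1.0 [-0.43  0.41  0.06  2.   -0.04  0.73 -2.12]
f0 [ 0.16256418  0.01818253 -0.14857215] [0.49847443 0.16539123 0.07314144]
0.071 0.11; 0.07 0.09; 0.069 -0.0; 0.068 0.9; 0.067 -0.67; 0.066 1.08; 0.065 -0.42; 0.064 -0.1; 0.063 -0.26; 0.062 -0.06; 0.061 3.42; 0.06 3.46; 0.059 3.4; 0.058 6.18; 0.057 7.77; zc 0.060999999999999985 10.9167
max z 0.5604003900520647 11.85
```

Run:
```python
from h import *
R=np.load("R.npy")
effector.release(); env.reach([.528,-.253,.17],R)
s=env.sense(); p,d=viewer.read_camera("wrist")
print(tip_of("wrist","loupe_center")[:2])
P=cloud("wrist",d,winfo(s["ee_pos"],s["tcp_rot"]))
n=(np.hypot(P[...,0]-.528,P[...,1]+.253)<.03)&(P[...,2]>.025)&(P[...,2]<.04); zt=np.median(P[...,2][n]);n&=abs(P[...,2]-zt)<.004
print("loupe",zt,cv2.minEnclosingCircle((P[n][:,:2]*1000).astype(np.float32)))
q,_=viewer.read_camera("scene"); q2,_=viewer.read_camera("side")
cv2.imwrite("pics/m2.png",cv2.cvtColor(np.hstack([cv2.resize(q[130:240,220:380],(390,268)),cv2.resize(q2[120:230,250:410],(390,268))]),cv2.COLOR_RGB2BGR))
print(s["ee_pos"],s["t"])
```

```text
[{'at': [0.5265, -0.254, 0.0173], 'score': 0.62}]
loupe 0.03440365314319355 ((526.4944458007812, -253.14002990722656), 17.137371063232422)
[ 0.52861447 -0.25126304  0.17009996] 14.8083
```

View pics/m2.png

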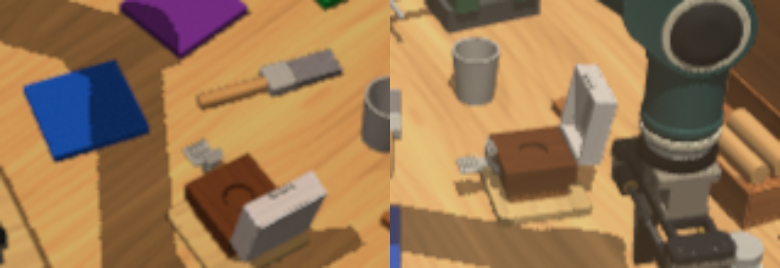

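Scene crop (235,200) and side crop (535,150): the lid is open and the seat is visible. I'll pick up the loupe with two crossed grasps, so it ends up centred on the tool axis.

```bash
cat >> h.py <<'E'
def fine(p,R=None,n=2,rate=.1):
    p=np.array(p,float); t=p.copy()
    for _ in range(n):
        env.movel(t,frame=R,rate=rate); env.pause(.15); e=p-np.array(env.sense()["ee_pos"]); t=t+e
    return np.round(1000*e,2)
E
python3 - <<'E'
from h import *
R=np.load("R.npy"); R9=np.c_[-R[:,1],R[:,0],R[:,2]]
q=[solver.inverse_kinematics([.5265,-.2532,.017],X) for X in(R9,np.c_[-R9[:,0],-R9[:,1],R9[:,2]])]
R9=[R9,np.c_[-R9[:,0],-R9[:,1],R9[:,2]]][int(np.argmin([9 if x is None else abs(x[6]) for x in q]))]
L=np.array([.5265,-.2532,0])
env.reach(L+[0,0,.08],R9); print(fine(L+[0,0,.018]))
effector.grasp(4); print(env.sense()["gripper_width"],env.sense()["ee_pos"]); p=np.array(env.sense()["ee_pos"])
effector.release(); env.movel(p+[0,0,.05],rate=.2)
env.reach([p[0],p[1],.08],R); print(fine([p[0],p[1],.017]))
effector.grasp(12); s=env.sense(); print(s["gripper_width"],s["ee_pos"],s["grasp_force"])
env.movel(np.array(s["ee_pos"])+[0,0,.14],rate=.2)
env.reach(S(-.02,0,.20),R); s=env.sense(); p,d=viewer.read_camera("wrist")
np.savez("w3",p=p,d=d,pos=s["ee_pos"],R=s["tcp_rot"]); save("w3",p)
print(s["gripper_width"],s["ee_pos"],s["t"])
E
```

```text
[ 0.51 -0.23  0.66]
0.03375847757949635 [ 0.52591968 -0.25298532  0.01725172]
[ 0.54 -0.27  0.7 ]
0.0334888611947504 [ 0.52535211 -0.25271764  0.01621587] 12.000003308057785
0.03313483788069579 [0.56469747 0.15024504 0.19955008] 25.6417
```

View pics/w3.png

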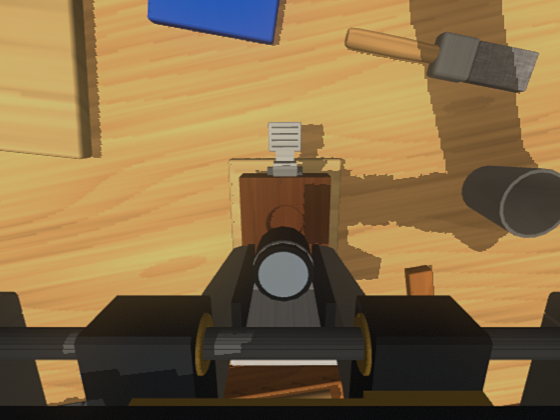

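Loupe held upright at (283,270), with the seat rim just behind it at (285,215) and the base front edge at row 175. I'll measure the base and loupe in this same frame, so the calibration bias cancels.

Run:
```python
from h import *
w=np.load("w3.npz"); P=cloud("wrist",w["d"],winfo(w["pos"],w["R"])); z=P[...,2]
loc=lambda Q:np.c_[(Q-np.r_[C,0])@ex,(Q-np.r_[C,0])@ey]*1000
n=(abs(P[...,0]-.57)<.1)&(abs(P[...,1]-.15)<.08)
h=np.histogram(z[n],bins=np.arange(.01,.26,.004)); print([(round(b,3),c) for b,c in zip(h[1],h[0]) if c>20])
rim=n&(abs(z-.0715)<.004); q=loc(P[rim]); q=q[(q[:,0]>-49-3)]
f=q[q[:,0]<-25]; print("rim z",np.median(z[rim]),"front x",np.percentile(f[:,0],[0.5,2]),"y edges",np.percentile(f[:,1],[.5,1,99,99.5]))
seat=n&(z>.055)&(z<.067); qs=loc(P[seat]); qs=qs[np.hypot(*qs.T)<22]; 
print("seat pts",len(qs), qs.min(0) if len(qs) else 0, qs.max(0) if len(qs) else 0)
if len(qs)>20: print("seat circle",cv2.minEnclosingCircle(qs.astype(np.float32)), np.median(qs,0))
tp=np.array(w["pos"]); t=n&(np.hypot(P[...,0]-tp[0],P[...,1]-tp[1])<.025)&(abs(z-(tp[2]+.018))<.005)
c=cv2.minEnclosingCircle((P[t][:,:2]*1000).astype(np.float32)); print("loupe top",np.median(z[t]),c,"tcp",tp*1000)
# pad
pd=n&(z>.05)&(z<.066); qp=loc(P[pd]); qp=qp[qp[:,0]<-72]; print("pad",np.percentile(qp,[1,50,99],axis=0))
```

```text
[(np.float64(0.01), np.int64(92)), (np.float64(0.014), np.int64(2498)), (np.float64(0.018), np.int64(25)), (np.float64(0.042), np.int64(44)), (np.float64(0.05), np.int64(39)), (np.float64(0.054), np.int64(115)), (np.float64(0.058), np.int64(1224)), (np.float64(0.062), np.int64(702)), (np.float64(0.066), np.int64(278)), (np.float64(0.07), np.int64(4583)), (np.float64(0.074), np.int64(72)), (np.float64(0.078), np.int64(104)), (np.float64(0.082), np.int64(204)), (np.float64(0.086), np.int64(268)), (np.float64(0.09), np.int64(263)), (np.float64(0.094), np.int64(193)), (np.float64(0.098), np.int64(201)), (np.float64(0.102), np.int64(189)), (np.float64(0.106), np.int64(184)), (np.float64(0.11), np.int64(190)), (np.float64(0.114), np.int64(171)), (np.float64(0.118), np.int64(156)), (np.float64(0.158), np.int64(170)), (np.float64(0.182), np.int64(35)), (np.float64(0.186), np.int64(93)), (np.float64(0.19), np.int64(106)), (np.float64(0.194), np.int64(114)), (np.float64(0.198), np.int64(162)), (np.float64(0.202), np.int64(242)), (np.float64(0.206), np.int64(219)), (np.float64(0.21), np.int64(3
[... 221 characters left out ...]
, (np.float64(0.238), np.int64(343)), (np.float64(0.242), np.int64(369)), (np.float64(0.246), np.int64(394)), (np.float64(0.25), np.int64(463)), (np.float64(0.254), np.int64(493))]
rim z 0.07124040276640276 front x [-47.18615351 -47.05108747] y edges [-44.34336048 -43.93279697  44.31621618  44.72076171]
seat pts 660 [-16.14602101 -17.88920648] [11.38569838 18.70886795]
seat circle ((1.1552965641021729, 0.26232704520225525), 18.448436737060547) [-2.3509697   0.98616159]
loupe top 0.2177513863977842 ((560.3306884765625, 151.1104736328125), 23.792936325073242) tcp [564.69746664 150.24504134 199.55008491]
pad [[-98.69263103 -15.4711977 ]
 [-85.62012402   0.16830769]
 [-72.23501007  15.78228576]]
```

Run:
```python
from h import *
R=np.load("R.npy"); o=np.array([.0003,.0003])
T=lambda z:S(o[0],o[1],z)
print(fine(T(.11),R,n=2,rate=.15)); f0=F(); s=env.sense(); cor=T(.11)-np.array(s["ee_pos"])
# keep the steady-state correction found by fine
cor=np.zeros(3); z=.096
print(fine(T(z),n=3)); f0=F(); print("f0",f0)
base=T(z)-np.array(env.sense()["ee_pos"])
while z>.0775:
    z-=.0015; env.movel(T(z)+cor,rate=.04); env.pause(.05); s=env.sense(); f=np.array(s["wrist_force"])-f0
    e=(T(z)-s["ee_pos"]); print(round(z,4),np.round(f,1),np.round(e*1000,1))
    cor=np.clip(cor+.6*e*[1,1,0],-.003,.003)
    if f[2]>4: break
print(s["ee_pos"],s["gripper_width"],s["t"])
```

```text
[0.6  0.32 1.12]
[0.05 0.03 0.13]
f0 [-0.79927372 -0.02265866 -1.06663887]
0.0945 [1.  0.3 0.6] [0.1 0.  0.1]
0.093 [1.2 0.1 1.2] [0.  0.  0.1]
0.0915 [ 0.5 -0.6  1. ] [ 0.  -0.   0.1]
0.09 [0.5 1.2 0.6] [-0.  0.  0.]
0.0885 [ 1.3 -0.8  0.9] [0.  0.  0.1]
0.087 [1.8 0.1 0.6] [-0.2 -0.1 -0.1]
0.0855 [-1.1  0.1  6.2] [ 0.  -0.2 -0.7]
[0.58431622 0.14866084 0.08621461] 0.03361859433190579 30.3333
```

Run:
```python
from h import *
f00=np.array([0.2,0,-.3])
best=None
offs=[(0,0)]+[(r*np.cos(t),r*np.sin(t)) for r in(.0008,.0015) for t in np.arange(0,6.2,np.pi/4)]
for dx,dy in offs:
    T=lambda z:S(.0003+dx,.0003+dy,z)
    env.movel(T(.0875),rate=.05); env.movel(T(.0848),rate=.03); env.pause(.05)
    s=env.sense(); f=np.array(s["wrist_force"])-f00
    print(round(dx*1e3,1),round(dy*1e3,1),np.round(f,1),round(s["ee_pos"][2],4),np.round(s["moment"],2))
    if f[2]<2 and s["ee_pos"][2]<.0854: best=(dx,dy); break
print(best,s["t"])
```

```text
0.0 0.0 [-2.4 -0.2  5.3] 0.0851 [0.03 0.45 0.02]
0.8 0.0 [-1.4 -1.5  3.8] 0.085 [-0.04  0.17  0.  ]
0.6 0.6 [-1.7 -0.4  3.7] 0.085 [0.01 0.01 0.02]
0.0 0.8 [0.2 1.  2.7] 0.085 [ 0.08 -0.    0.03]
-0.6 0.6 [-0.7  0.2  1.2] 0.0846 [-0.06 -0.02  0.04]
(np.float64(-0.000565685424949238), np.float64(0.000565685424949238)) 33.0833
```

Run:
```python
from h import *
x,y=-.0003,.0009; f00=np.array([0.2,0,-.3]); z=.0848
while z>.0765:
    z-=.001; env.movel(S(x,y,z),rate=.03); env.pause(.04); s=env.sense(); f=np.array(s["wrist_force"])-f00
    print(round(z,4),round(s["ee_pos"][2],4),np.round(f,1),np.round(s["moment"],2))
    lf=np.array([f@ex,f@ey]); 
    if z>.080:
        x+=np.clip(lf[0]*.0001,-.0003,.0003); y+=np.clip(lf[1]*.0001,-.0003,.0003)
    if f[2]>5: break
print(s["t"],s["gripper_width"],x,y)
```

```text
0.0838 0.0841 [-1.7 -1.8  4.9] [-0.26  0.39  0.05]
0.0828 0.0834 [-3.5 -1.4  7. ] [-0.12  0.58 -0.  ]
33.6667 0.03346596934790955 -0.0007366510917822932 0.000486985301618052
```

Run:
```python
from h import *
env.movel(S(-.0003,.0006,.0875),rate=.05); env.pause(.1)
s=env.sense(); p,d=viewer.read_camera("wrist"); q,_=viewer.read_camera("side"); tp=s["ee_pos"]
P=cloud("wrist",d,winfo(tp,s["tcp_rot"])); loc=lambda Q:np.c_[(Q-np.r_[C,0])@ex,(Q-np.r_[C,0])@ey]*1000
t=(np.hypot(P[...,0]-tp[0],P[...,1]-tp[1])<.013)&(abs(P[...,2]-tp[2]-.018)<.012)
A=np.c_[loc(P[t])/1000,np.ones(t.sum())]; print("top plane slopes/h rel tcp",np.linalg.lstsq(A,P[t][:,2],rcond=None)[0], np.median(P[t][:,2])-tp[2], s["wrist_force"],tp,S(-.0003,.0006,.0875))
cv2.imwrite("pics/m4.png",cv2.cvtColor(np.hstack([cv2.resize(p[150:330,180:400],(440,360)),cv2.resize(q[120:230,250:370],(340,360))]),cv2.COLOR_RGB2BGR))
```

```text
top plane slopes/h rel tcp [0.09390268 0.00579246 0.10715137] 0.0199112863875176 [-0.36506239 -0.44356636 -0.05523326] [0.58373361 0.14883252 0.08720405] [0.58382065 0.1488464  0.0875    ]
```

View pics/m4.png

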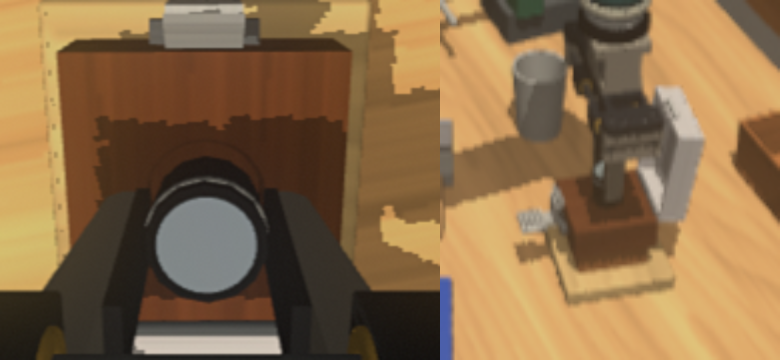

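Run:
```python
from h import *
w=np.load("w3.npz"); tp=w["pos"]; P=cloud("wrist",w["d"],winfo(tp,w["R"])); loc=lambda Q:np.c_[(Q-np.r_[C,0])@ex,(Q-np.r_[C,0])@ey]*1000
t=(np.hypot(P[...,0]-tp[0],P[...,1]-tp[1])<.013)&(abs(P[...,2]-tp[2]-.018)<.012)
A=np.c_[loc(P[t])/1000,np.ones(t.sum())]; print(np.linalg.lstsq(A,P[t][:,2],rcond=None)[0], np.median(P[t][:,2])-tp[2])
print(w["R"][:,2], env.sense()["tcp_rot"][:,2])
s=env.sense();p,d=viewer.read_camera("wrist"); np.savez("w4",p=p,d=d,pos=s["ee_pos"],R=s["tcp_rot"])
for nm in("w3","w4"):
    w=np.load(nm+".npz"); tp=w["pos"]; P=cloud("wrist",w["d"],winfo(tp,w["R"])); z=P[...,2]
    ok=(abs(P[...,0]-.57)<.1)&(abs(P[...,1]-.15)<.08)
    # front seat boundary along each y: x where z drops below rim-3mm
    L=((P-np.r_[C,0])@np.c_[ex,ey])*1000
    for y in(-12,-8,-4,0,4,8,12):
        m=ok&(abs(L[...,1]-y)<1)&(z<.0690)&(z>.055)&(L[...,0]>-25)&(L[...,0]<15); r=ok&(abs(L[...,1]-y)<1)&(abs(z-.0713)<.0012)&(L[...,0]>-30)&(L[...,0]<-5)
        print(nm,y,np.round(np.percentile(L[...,0][m],[0,3]),1) if m.sum() else None,np.round(np.percentile(L[...,0][r],[97,100]),1) if r.sum() else None,"model",round(-np.sqrt(18.5**2-y*y),1))
```

```text
[0.0106874  0.00219314 0.21815352] 0.018413060281780358
[-5.31174497e-04 -9.89915448e-04 -9.99999369e-01] [-4.76754211e-04 -4.69430671e-05 -9.99999885e-01]
w3 -12 [-11.4 -10.2] [-14.6 -13.7] model -14.1
w3 -8 [-13.6 -13.4] [-17.5 -16.8] model -16.7
w3 -4 [-17.1 -15.4] [-19.7 -19.3] model -18.1
w3 0 [-16.1 -14.4] [-19.1 -19. ] model -18.5
w3 4 [-16.1 -15.5] [-19.4 -18.8] model -18.1
w3 8 [-14.4 -13.7] [-17.4 -16.6] model -16.7
w3 12 [-11.6 -11.2] [-15.5 -15.1] model -14.1
w4 -12 [-11.2 -11. ] [-14.3 -13.5] model -14.1
w4 -8 [-13.6 -13.5] [-17.8 -16.9] model -16.7
w4 -4 [-15.2 -15.1] [-19.1 -18.9] model -18.1
w4 0 [-15.6 -15.6] [-19.1 -13.8] model -18.5
w4 4 [-15.2 -15.1] [-18.6 -18.1] model -18.1
w4 8 [-14.2 -13.9] [-17.8 -17.5] model -16.7
w4 12 [-11.8 -11.5] [-14.8 -14.2] model -14.1
```

The loupe was tilted about 0.09 rad in the grip, because its back edge caught the seat's rim. I'll set it down on the flat front rim, re-grip it upright, and use the true seat centre (x ≈ −0.6 mm).

```bash
cat >> h.py <<'E'
def glass(p,d,tp,R,zt=None):
    P=cloud("wrist",d,winfo(tp,R)); g=cv2.cvtColor(p,cv2.COLOR_RGB2GRAY)
    m=(g>75)&(np.ptp(p.astype(int),axis=2)<45)&(np.hypot(P[...,0]-tp[0],P[...,1]-tp[1])<.022)&(abs(P[...,2]-(zt or tp[2]+.018))<.006)
    n,lab,st,_=cv2.connectedComponentsWithStats(m.astype(np.uint8)); k=1+np.argmax(st[1:,4]); m=lab==k
    q=P[m]; c,r=cv2.minEnclosingCircle((q[:,:2]*1000).astype(np.float32))
    dl=np.r_[c,0]/1000-np.r_[np.array(tp)[:2],0]
    A=np.c_[q@ex,q@ey,np.ones(len(q))]
    return np.round([dl@ex*1e3,dl@ey*1e3,r,m.sum(),np.median(q[:,2])],4),np.round(np.linalg.lstsq(A,q[:,2],rcond=None)[0][:2],3)
E
python3 - <<'E'
from h import *
for nm in("w3","w4"):
    w=np.load(nm+".npz"); print(nm,glass(w["p"],w["d"],w["pos"],w["R"]))
env.movel(S(-.0003,.0003,.097),rate=.1); env.movel(S(-.031,.0003,.097),rate=.1); env.pause(.1); f0=F(); z=.0935
while z>.086:
    env.movel(S(-.031,.0003,z),rate=.04); f=(F()-f0)[2]; print(round(z,4),round(f,1),end="; ")
    if f>4: break
    z-=.0015
s=env.sense(); effector.release(); env.pause(.1)
s=env.sense(); p,d=viewer.read_camera("wrist"); print(glass(p,d,s["ee_pos"],s["tcp_rot"],.1055),s["ee_pos"],s["t"])
E
```

```text
w3 (array([1.87530e+00, 6.72400e-01, 1.38488e+01, 1.77900e+03, 2.18000e-01]), array([-0.001,  0.   ]))
w4 (array([4.09000e-02, 5.54200e-01, 1.38251e+01, 1.90300e+03, 1.07000e-01]), array([0.093, 0.002]))
0.0935 -0.4; 0.092 -1.3; 0.0905 -0.4; 0.089 -0.3; 0.0875 -0.6; (array([2.9815e+00, 7.3220e-01, 1.3864e+01, 1.7530e+03, 1.0570e-01]), array([-0.002, -0.002])) [0.55363825 0.15444871 0.08750094] 37.2833
```

Run:
```python
from h import *
env.movel(S(-.0295,.0003,.0880),rate=.05); effector.grasp(30)
s=env.sense(); tp=np.array(s["ee_pos"]); env.movel(tp+[0,0,.004],rate=.05)
s=env.sense(); p,d=viewer.read_camera("wrist"); g,sl=glass(p,d,s["ee_pos"],s["tcp_rot"]); print(g,sl,tp)
x,y=-.0007-g[0]/1e3,.0002-g[1]/1e3; print("target",x,y)
if abs(x)<.005 and abs(y)<.003 and abs(sl).max()<.03:
    env.movel(S(x,y,.093),rate=.06); print(fine(S(x,y,.0905),n=2)); f0=F(); z=.0895
    while z>.0775:
        z-=.001; env.movel(S(x,y,z),rate=.03); s=env.sense(); f=np.array(s["wrist_force"])-f0
        print(round(z,4),round(s["ee_pos"][2],4),np.round(f,1),np.round(s["moment"],2))
        if f[2]>3.5: break
print(s["t"])
```

```text
[1.39510e+00 7.74400e-01 1.38607e+01 1.76300e+03 1.10000e-01] [-0.     0.001] [0.55510569 0.15416596 0.08799478]
target -0.0020951 -0.0005744
[-0.12  0.13  0.  ]
0.0885 0.0883 [-0.5  0.2 -0.5] [ 0.07 -0.05 -0.03]
0.0875 0.0874 [ 0.3  1.3 -0.1] [ 0.08 -0.1   0.  ]
0.0865 0.0864 [-0.8 -0.1  0.2] [ 0.02 -0.06 -0.  ]
0.0855 0.0854 [ 0.  -0.3 -0.8] [ 0.05 -0.04  0.03]
0.0845 0.0844 [-0.3  0.4  0.3] [ 0.05 -0.06  0.01]
0.0835 0.0834 [-0.1  0.9 -1.4] [ 0.04 -0.09  0.01]
0.0825 0.0824 [-0.5  0.3 -1.2] [ 0.1  -0.06 -0.03]
0.0815 0.0814 [-0.2 -0.5 -0.6] [ 0.08 -0.04 -0.05]
0.0805 0.0804 [ 0.3  0.5 -0.4] [ 0.08 -0.04  0.01]
0.0795 0.0794 [ 0.2  0.1 -0.3] [ 0.07 -0.04 -0.05]
0.0785 0.079 [-0.9 -0.2  4.1] [-0.01  0.22  0.03]
42.9583
```

The loupe bottomed at TCP z 0.079, which is fully home. I'll release, check, then close the lid.

Run:
```python
from h import *
R=np.load("R.npy")
effector.release(); env.pause(.3); s=env.sense(); tp=np.array(s["ee_pos"])
p,d=viewer.read_camera("wrist"); print(glass(p,d,tp,s["tcp_rot"],.0965),tp,s["t"])
env.movel(tp+[0,0,.05],rate=.2)
s=env.sense(); p,d=viewer.read_camera("wrist"); print(glass(p,d,s["ee_pos"],s["tcp_rot"],.0965)); save("w5",p)
env.movel(tp+[0,0,.17],rate=.3); effector.grasp(10)
env.movel(S(.130,0,.25),rate=.3)
P=cloud("side",viewer.read_camera("side")[1]); L=(P-np.r_[C,0])@np.c_[ex,ey]; m=(abs(L[...,1])<.05)&(L[...,0]>.03)&(L[...,0]<.11)&(P[...,2]>.13)&(P[...,2]<.18)
print("lid x pts",np.round(np.percentile(L[...,0][m],[2,50,98]),4),"z98",np.percentile(P[...,2][m],98),env.sense()["t"])
```

```text
(array([1.46570e+00, 9.87600e-01, 1.40775e+01, 1.78800e+03, 9.66000e-02]), array([-0.001, -0.001])) [0.5818498  0.14803389 0.07851342] 44.225
(array([1.04740e+00, 6.72100e-01, 1.37106e+01, 1.10300e+03, 9.67000e-02]), array([-0.   ,  0.001]))
lid x pts [0.0601 0.0752 0.0935] z98 0.17111536187008422 47.2583
```

View pics/w5.png

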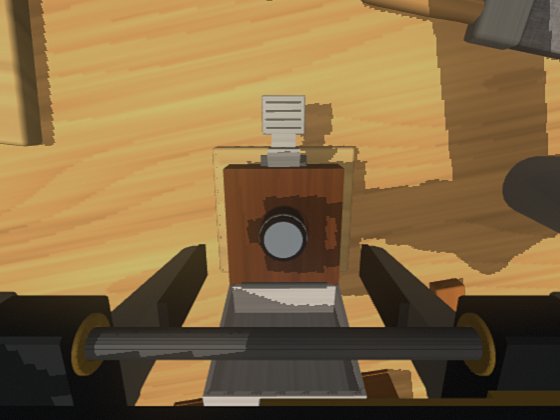

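The loupe is upright and home at (283,240), with its top at 0.0966 (expected 0.0965). Now the lid.

Run:
```python
from h import *
xh,zh=.046,H+.030
def tip(th,r): 
    return xh-r*np.cos(th)+.031*np.sin(th)+.010, zh+r*np.sin(th)+.031*np.cos(th)
f0=F(); mx=0
x,z=tip(1.75,.08); env.movel(S(x+.012,0,z),rate=.25)
for th in np.linspace(1.7,.12,11):
    r=.080+.008*(1.75-th)/1.75; x,z=tip(th,r); env.movel(S(x,0,z),rate=.12)
    f=F()-f0; print(round(th,2),np.round([f@ex,f[2]],1),end="; ")
    if np.linalg.norm(f)>15: print("STOP"); break
else:
    s=env.sense(); print("\npos",s["ee_pos"],s["t"]); z=s["ee_pos"][2]
    while z>.098:
        z-=.001; env.movel(S(x-.001,0,z),rate=.03); s=env.sense(); f=np.array(s["wrist_force"])-f0
        print(round(z,4),round(s["ee_pos"][2],4),round(f[2],1),end="; ")
        if f[2]>15: break
print(env.sense()["t"])
```

```text
1.7 [2.  1.3]; 1.54 [2.  1.6]; 1.38 [1.5 1.2]; 1.23 [0.5 1.4]; 1.07 [0.8 0.9]; 0.91 [1.1 1.8]; 0.75 [0.5 1.4]; 0.59 [0.3 1.9]; 0.44 [-0.9  1.5]; 0.28 [-0.6  1.8]; 0.12 [-1.7  2.4]; 
pos [0.55726045 0.15329231 0.11271883] 50.8167
0.1117 0.1121 1.0; 0.1107 0.1109 2.6; 0.1097 0.1102 5.0; 0.1087 0.1093 7.5; 0.1077 0.108 6.7; 0.1067 0.1065 -0.2; 0.1057 0.1057 1.6; 0.1047 0.1045 1.4; 0.1037 0.1035 0.8; 0.1027 0.1027 0.4; 0.1017 0.1024 5.4; 0.1007 0.1023 12.4; 0.0997 0.1023 19.3; 54.0667
```

Snapped past the hook and down to the stop. I'll retreat and check.

Run:
```python
from h import *
p=np.array(env.sense()["ee_pos"]); env.movel(p+[0,0,.02],rate=.1); env.movel(p+[0,0,.15],rate=.3); env.pause(.3)
s=env.sense(); _,d=viewer.read_camera("wrist"); P=cloud("wrist",d,winfo(s["ee_pos"],s["tcp_rot"]))
L=(P-np.r_[C,0])@np.c_[ex,ey]; m=(abs(L[...,1])<.035)&(abs(L[...,0])<.04)&(P[...,2]<.2)
A=np.c_[L[m],np.ones(m.sum())]; c=np.linalg.lstsq(A,P[m][:,2],rcond=None)[0]; print("lid plane",np.round(c,4),s["wrist_force"],s["t"])
if abs(c[0])<.025 and abs(c[2]-.1025)<.003: print(workorder.finish_job())
```

```text
lid plane [-0.0023 -0.0004  0.1024] [ 0.41459845  0.33088118 -0.25009315] 55.325
the job is handed in; nothing more can be done
None
```

The loupe is seated upright in its case, the lid is snapped shut and measures level at its closed height, and I handed the job in at about 55 s; the judging result was not shown.

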